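Hold the drawer handle for screwing

ROBOT

A 6-joint arm with a two-finger parallel gripper is mounted at the origin on the work surface. World frame = base frame: x ahead of the robot, y to its left, z up, the work surface at z = 0. Lengths are in m, angles in degrees, forces in N, time in s.
With the tool pointing down it reaches from about 0.3 to 0.75 m from the base axis. Payload 8.5 kg.
Tool frame: the origin (TCP) lies midway between the tips of the shut fingers; the grasp point (between the pads) lies 19 mm behind it; z points along the fingers, y is the line along which they close (so a half turn about z gives the same grasp; the last joint's range is limited). The gripper opens to 85 mm and grips with 20 to 120 N. Pads are 22 mm wide; open, the fingers measure 114 mm over their backs; the gripper's body (76 mm by 85 mm) begins 54 mm behind the grasp point. The pads swing forward as they close: fully open they stand 13 mm farther back than shut.
Start: joints at [-89.055, 21.807, 74.336, -0, 83.858, -12.336], TCP at [0.126, -0.535, 0.231] pointing down, gripper open.
Joint ranges: [-178.18, 178.18], [-50.72, 133.34], [12.68, 142.11], [-81.47, 261.47], [9.98, 163.14], [-165.26, 165.26]. Speed limits (degrees/s): [136.94, 136.94, 180, 180, 180, 180].

INTERFACE

Orientations are given as a 3x3 rotation matrix whose columns are the frame's x, y, z axes.
In Python, from rig import monitor, optics, close_job, models gives the robot as it stands.
- The arm moves only by the tool step_arm, never from a script. Its arguments are lists of equal length, an entry for each row: "fingers": the closure, from -1 (fully open) to 1 (shut); "travel": the shift along the tool's x, y, z scaled (see below), a list of three; "twist": the turn about the tool's z scaled (see below). In form: {"fingers": [fingers, ...], "travel": [[tx, ty, tz], ...], "twist": [twist, ...]}. A call has 1 to 10 rows; each row shifts and turns the commanded pose from where the row before left it, along the tool's axes as they then stand; what a row does not reach is not made up. The controller multiplies each number of a shift by 100 mm and each number of a turn by pi rad. A row lasts 1/8 s, in which the tool goes at most 62.5 mm and 10.7 degrees, less where a joint would pass 70% of its speed; a pose out of reach is approached as far as the arm can. A call with a number of a shift or a turn outside -1 to 1 is refused whole. A call with a gripper value outside its range is refused whole. The fingers move at their own pace and stop on an object; "force" is the grip in N (left out, the last holds). Time passes only in rows, so rows that do not move let the fingers close. It gives the time, the measured TCP pose, the force, the opening and the grip force at its end, in the units of the state.
- monitor.observe(): the state, without advancing time (a new reading comes with each control period).
- optics.get_image(name): name is "scene" or "top" or "wrist"; returns (picture, depth): 420x560x3 uint8, blue, green, red; 420x560 float32, m along the optical axis (not along the pixel's ray), 0 where there is no reading.
- optics.get_calibration(name): a dict with "vertical_fov" (degrees; the focal length in pixels is half the picture's height over the tangent of half this angle, whatever the lens; pixels are square), "cx", "cy" (the principal point, pixels), "world_from_camera" (4x4, takes a point from camera to world coordinates). Camera axes: x right, y up, looking along -z (the intrinsics and any distortion apply to the point x, -y, -z); pixel columns grow to the right and rows downward; lengths in m; the calibration is good to about 2 mm. A picture is of the moment at which its call begins: read the wrist's pose just before it. get_calibration takes no time and is no camera call; for the wrist camera it gives the pose at the moment of the call.
- close_job(): hands the job in; it is judged then, once.
Trained networks look in the newest picture that a camera, given by its name, has taken for a name from the list of things; names that differ only in an ending like _2 or _b are one class to them, and where a whole thing is asked for, a point or a joint stands for the part that bears it (a point fixed in the world has none). Each returns a list of dicts, best first, with "confidence" (0 to 1); they miss things now and then, are a little off and sometimes report something else, mostly with a low value. They report only what shows in the picture. A call takes as long as a camera call. They do not tell look-alikes from the thing itself.
- models.trace(camera, query): "mask" (420x560 bool, what is visible of it) and "point" ([column, row] in pixels, amid what is visible of it).
- models.landmark_of(camera, query): "point" ([column, row] in pixels: a listed point, or the origin of a listed thing).
The state is a dict: "time_s": time; "q": joint angles; "qvel": joint speeds; "joint_efforts": joint torques, N m; "position": TCP position; "tool_rot": TCP orientation; "ft_force": force on the tool from outside, world axes, zero at the start; "wrist_torque": the same for the moment, N m; "grip_width": finger opening in m; "gripper_force": force on a finger pad.
Only numpy, scipy, OpenCV 4.12 (cv2) and the standard library are available. Lean on these libraries where they do the work, as an engineer would, in place of code of your own. Each camera call takes 0.05 s, during which the arm holds its last target. There are 200 camera calls.

TASK

One drawer of the low two-drawer unit already has its bar handle and the other shows only its two screw holes. Pick up the loose handle, set its two feet squarely over the holes of the bare drawer, level and without ramming it, and press it straight against the front with a steady 10 newtons so that I can drive the screws from inside. Finish while still holding and pressing it there; do not let go, and leave the stapler, the pen cup and the hole punch where they are.

Things in the scene. Friction and masses are not known exactly. Their poses are not given: they have to be found in the camera images.
- handle: Loose dark metal bar handle, flat on the counter, about 120 g. Bar 12 x 114 x 18 mm (x, y, z); two feet, 18 x 18 mm, 26 mm long, run from it along +x at y = -48 and +48 (78 mm free between). Origin: middle of the bar's underside (bar x -6..6, foot ends x = 32). z up. At the start the feet point away from the robot (yaw within 0.6 rad). Grip it across the 12 mm, between the feet.
- handle_feet (a point): Point midway between the two foot ends of the loose handle, at handle (32, 0, 9) mm; same axes as the handle. This is to meet the drawer's origin.
- unit: Low grey drawer unit, 260 x 400 x 84 mm (x, y, z), its top panel off, so the two drawers are open to above; it does not move. Origin: middle of its underside; x points from the front into the unit, y along the front to the robot's left, z up. The front, at x = -130 mm, faces the robot (yaw within 0.2 rad).
- drawer_left: White front (178 x 68 mm, y, z) of the drawer at the unit's +y side. Origin: on its outer face, at its middle, midway between two 14 mm screw holes at y = -48 and +48 mm, 46 mm above the counter; x points into the unit (the way to press), z up. It sits on rubber buffers: pressed, it gives 1 mm for every 1.5 N (10 N: 6.7 mm), hard stop at 15 mm, and springs back.
- drawer_right: The same drawer front at the unit's -y side, with the same axes, holes and buffers. A stubby black screwdriver lies inside whichever drawer is still bare.
- fitted: The handle already screwed on, same shape and frame as the loose one; fixed on either the left drawer (unit y = +97 mm) or the right one (unit y = -97 mm), its origin 32 mm in front of the face and 37 mm above the counter. The loose handle belongs on the other drawer, at the same height. Inside its drawer two steel screw heads show.
- stapler: Bystander: black desk stapler, 140 x 36 x 56 mm, loose at the left; origin at the middle of its underside.
- pen_cup: Bystander: dark empty pen cup, 80 mm across, 95 mm high, loose at the right; origin at the middle of its underside.
- punch: Bystander: black and grey hole punch, 115 x 100 x 56 mm, loose at the far right; origin at the middle of its underside.
Things that resemble listed ones, but are neither listed nor needed, are in the scene too. Leave any green, orange or yellow look-alike of the handle alone.

How it is judged (in metres and radians):
On the way:
1. the loose handle is lifted off the counter in the gripper (height (world z) of handle above 0.02 m and contact force between handle and the fingers above 1 N), for 0.2 s.
At the end, for the whole second after the job is handed in: Still gripped, the handle presses the bare drawer's front steadily with 6 to 15 N; the midpoint of its foot ends is within 5 mm (sideways, height) of the midpoint of the holes and within 4 mm of the face; it is square and level within 0.08 rad (((y of fitted in the frame of unit above 0 m and contact force between handle and drawer_right between 6 and 15 N and x of handle_feet in the frame of drawer_right between -0.004 and 0.004 m and y of handle_feet in the frame of drawer_right between -0.005 and 0.005 m and z of handle_feet in the frame of drawer_right between -0.005 and 0.005 m and angle between the x axis of handle and the x axis of drawer_right, either way round below 0.08 rad and angle between the z axis of handle and the z axis of drawer_right, either way round below 0.08 rad) or (y of fitted in the frame of unit below 0 m and contact force between handle and drawer_left between 6 and 15 N and x of handle_feet in the frame of drawer_left between -0.004 and 0.004 m and y of handle_feet in the frame of drawer_left between -0.005 and 0.005 m and z of handle_feet in the frame of drawer_left between -0.005 and 0.005 m and angle between the x axis of handle and the x axis of drawer_left, either way round below 0.08 rad and angle between the z axis of handle and the z axis of drawer_left, either way round below 0.08 rad)) and contact force between handle and the fingers above 1 N and linear speed of handle below 0.01 m/s and height (world z) of handle above 0.025 m); the arm keeps its last pose, push and grip.
It fails at once if the handle is rammed against a drawer with more than 35 N (contact force between handle and drawer_left above 35 N or contact force between handle and drawer_right above 35 N).
It fails at once if a bystander is pushed more than 20 mm (distance of any of stapler, pen_cup, punch from where it was at the start of the episode above 0.02 m).
It also fails if it takes over 43 s, if anything falls off the work surface, if the arm or the gripper's body presses on something with over 40 N, if the wrist force passes 120 N, or if a joint passes its speed limit or range.

## Working session

There is one attempt and no reset: what is moved stays moved. The work goes in short steps, Python scripts to look and compute and a tool call to move; the robot and the scene stay as the last step left them, time stands still between calls to the robot, and variables do not carry over. Pictures are saved under pics/ and viewed, at most 10 in all, crops included, and the job is handed in when it is done.

Besides the shell and the picture viewer there is one more tool, called after ">>>" as a command line: name --pt "numbers of a row" for each row, then --argument value for the rest. step_arm: Moves the arm, as the interface text tells. Its arguments: {"type":"object","properties":{"fingers":{"type":"array","items":{"type":"number"}},"travel":{"type":"array","items":{"type":"array","items":{"type":"number"}}},"twist":{"type":"array","items":{"type":"number"}},"force":{"type":"number"}},"required":["fingers","travel","twist"]}

```bash
mkdir -p pics; cat > h.py <<'E'
import numpy as np, cv2
from rig import monitor, optics, close_job, models
def cal(n):
    c=optics.get_calibration(n); f=210/np.tan(np.radians(c["vertical_fov"])/2)
    return f,c["cx"],c["cy"],np.array(c["world_from_camera"]),c
def ray(n,p,C=None):
    f,cx,cy,T,_=C or cal(n)
    d=T[:3,:3]@np.array([(p[0]-cx)/f,-(p[1]-cy)/f,-1]); return T[:3,3],d
def at_z(n,p,z,C=None):
    o,d=ray(n,p,C); return o+d*(z-o[2])/d[2]
def at_d(n,p,dep,C=None):
    o,d=ray(n,p,C); return o+d*dep
def meet(a,b):
    (o1,d1),(o2,d2)=a,b
    s=np.linalg.lstsq(np.c_[d1,-d2],o2-o1,rcond=None)[0]
    p,q=o1+d1*s[0],o2+d2*s[1]; return (p+q)/2,np.linalg.norm(p-q)
E
python3 - <<'E'
from h import *
np.set_printoptions(precision=4,suppress=True)
s=monitor.observe(); print(s["time_s"],s["position"],s["tool_rot"],s["ft_force"])
ims=[]
for n in ["scene","top"]:
    im,d=optics.get_image(n); cv2.imwrite(f"pics/{n}0.png",im); np.save(f"{n}0.npy",d)
    C=cal(n); print(n,{k:v for k,v in C[4].items() if k!="world_from_camera"},C[3][:3,3])
    for q in ["handle","handle_feet","fitted","drawer_left","drawer_right","unit","stapler","pen_cup","punch"]:
        for r in models.landmark_of(n,q)[:4]:
            p=np.array(r["point"]); u=tuple(np.clip(p.round().astype(int),0,[559,419]))
            print(n,q,round(r["confidence"],2),p,at_d(n,p,d[u[1],u[0]],C))
E
```

```text
0.0 [ 0.1263 -0.535   0.2307] [[ 0.9733  0.2297  0.    ]
 [ 0.2297 -0.9733  0.0014]
 [ 0.0003 -0.0014 -1.    ]] [ 0.1723 -0.6142  0.1093]
scene {'vertical_fov': 48.52449413791287, 'cx': 278.17488711148025, 'cy': 210.92002642238376} [ 1.2189 -0.6563  0.9354]
scene handle 0.84 [227.7 216.3] [ 0.4465 -0.0767  0.0174]
scene handle 0.77 [246.  177.1] [0.3417 0.0893 0.0049]
scene handle 0.73 [279.5 192.7] [0.4753 0.1042 0.0118]
scene handle 0.64 [284.1 160.1] [0.381  0.2217 0.0214]
scene handle_feet 0.86 [245.8 182. ] [0.3572 0.074  0.0029]
scene handle_feet 0.81 [285.8 160. ] [0.3863 0.2241 0.0234]
scene handle_feet 0.6 [143.8 272.1] [ 1.2189 -0.6563  0.9354]
scene handle_feet 0.55 [291.4 189.7] [0.484  0.1476 0.0024]
scene fitted 0.79 [309.7 207. ] [0.6142 0.0823 0.0573]
scene drawer_left 0.59 [314.  215.8] [0.652  0.0566 0.0664]
scene drawer_right 0.71 [259.3 247.2] [ 0.6304 -0.1265  0.0679]
scene unit 0.62 [321.  271.8] [ 0.7708 -0.0484  0.0235]
scene unit 0.54 [310.2 210. ] [0.6414 0.0519 0.084 ]
scene stapler 0.85 [339.6 153.7] [0.4767 0.3898 0.0084]
scene stapler 0.29 [178.8 326.9] 
[... 462 characters left out ...]
 0.0102]
top handle_feet 0.88 [234.6 220.8] [0.5076 0.1295 0.0041]
top handle_feet 0.63 [190.8 269.6] [ 0.3671  0.2537 -0.005 ]
top handle_feet 0.53 [257.7 271.3] [0.3631 0.0615 0.0001]
top handle_feet 0.5 [295.2 238.3] [ 0.4583 -0.046  -0.002 ]
top fitted 0.85 [250.5 184.8] [0.6039 0.0822 0.0596]
top drawer_left 0.74 [251.4 175.5] [ 0.6425  0.0829 -0.0041]
top drawer_right 0.64 [319.2 179.8] [ 0.6178 -0.1105  0.068 ]
top drawer_right 0.17 [238.2 236.9] [0.4603 0.1177 0.0145]
top unit 0.87 [288.1 137.6] [ 0.7528 -0.0243  0.0142]
top stapler 0.88 [140.7 235. ] [0.465  0.3986 0.0051]
top pen_cup 0.65 [400.7 249.8] [ 0.4262 -0.3488  0.007 ]
top punch 0.66 [408.5 184.3] [ 0.6093 -0.3649  0.0523]
```

View pics/top0.png

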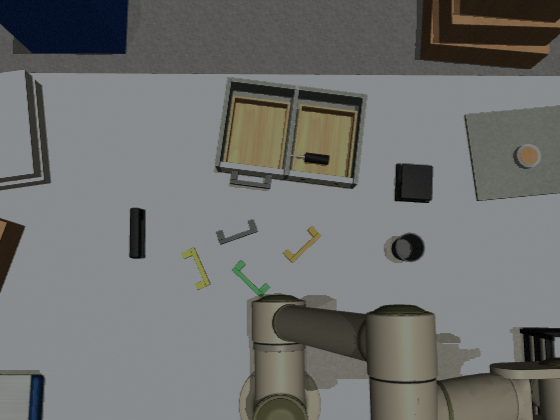

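View pics/scene0.png

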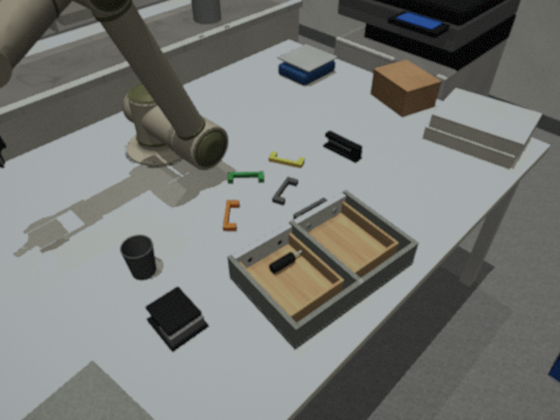

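Top view: the unit is at about (290,135), with the fitted handle on its left drawer at (251,180). The right drawer is bare and holds the screwdriver at (315,158). Handle candidates are dark grey (237,233), yellow (197,268), green (250,279) and orange (302,245). The dark grey one fits: it is dark metal and its feet point away from the robot. I'll confirm it with a crop and measure.

```bash
cat > m1.py <<'E'
from h import *
np.set_printoptions(precision=4,suppress=True)
im,d=optics.get_image("top"); C=cal("top")
cv2.imwrite("pics/crop1.png",cv2.resize(im[70:300,170:390],None,fx=2.6,fy=2.6,interpolation=cv2.INTER_CUBIC))
for q in ["handle","fitted","unit","drawer_left","drawer_right"]:
    for r in models.trace("top",q)[:4]:
        m=r["mask"].astype(np.uint8); c=max(cv2.findContours(m,0,1)[0],key=len)
        z={"handle":.018,"fitted":.055,"unit":.084}.get(q,.08)
        bx=cv2.boxPoints(cv2.minAreaRect(c)); w=np.array([at_z("top",p,z,C)[:2] for p in bx])
        e1,e2=w[1]-w[0],w[2]-w[1]; l=e1 if np.linalg.norm(e1)>np.linalg.norm(e2) else e2
        print(q,round(r["confidence"],2),r["point"],"ctr",w.mean(0),"sz",np.linalg.norm(e1),np.linalg.norm(e2),"long ang",np.degrees(np.arctan2(l[1],l[0])),"col",im[r["mask"]].mean(0).round())
# two-view height of loose handle
ms=models.landmark_of("top","handle")
optics.get_image("scene"); ns=models.landmark_of("scene","handle")
for a in ms:
    for b in ns:
        p,e=meet(ray("top",a["point"],C),ray("scene",b["point"]))
        if e<.012 and abs(p[2])<.06: print("meet",a["point"],b["point"],p,round(e,4))
E
python3 m1.py
```

```text
handle 0.77 [307.9, 245.8] ctr [ 0.4404 -0.0642] sz 0.11555037702959402 0.03860752449124826 long ang -46.07099416830772 col [ 68. 113. 127.]
handle 0.67 [414.0, 184.7] ctr [ 0.6207 -0.3896] sz 0.11251000247454969 0.1094209403213434 long ang -4.354866934971086 col [32. 33. 33.]
handle 0.65 [246.3, 281.2] ctr [0.3421 0.0805] sz 0.03973669698960404 0.1138351556485712 long ang -134.34425705157287 col [ 80. 120.  71.]
handle 0.62 [235.9, 235.0] ctr [0.4749 0.1218] sz 0.11453302643781627 0.03819381127835626 long ang -71.12919651034778 col [75. 77. 75.]
fitted 0.86 [250.0, 185.5] ctr [0.6214 0.082 ] sz 0.04345188116918839 0.11937116956225984 long ang -97.6832495533074 col [69. 71. 70.]
fitted 0.7 [135.6, 230.5] ctr [0.4687 0.3951] sz 0.041884394852141425 0.13108765463345592 long ang -177.84323258581708 col [25. 26. 25.]
fitted 0.21 [237.2, 231.0] ctr [0.4716 0.1195] sz 0.11276411531667006 0.04021713705661293 long ang -71.68822219705302 col [79. 81. 79.]
unit 0.62 [289.6, 134.7] ctr [ 0.7498 -0.0315] sz 0.27728394172752735 0.4062723621196317 long ang -96.97065125002987 col [ 77.  98. 103.]
drawer_left 0.69 [256.7, 138.5] ctr [0.7388 0.068 ] sz 0.22385713124360393 0.18162861876012867 long ang -6.261826009168142 col [ 82. 111. 120.]
drawer_left 0.18 [240.0, 233.1] ctr [0.4706 0.1171] sz 0.10918436874141232 0.03793368728801003 long ang -71.68823156102636 col [75. 77. 76.]
drawer_right 0.98 [325.4, 145.0] ctr [ 0.7143 -0.1244] sz 0.22445507172767515 0.18041227500007379 long ang -6.4778190777972 col [ 81. 110. 118.]
meet [303.9, 246.5] [225.1, 218.2] [ 0.4331 -0.0732 -0.0012] 0.0055
meet [244.8, 282.6] [243.2, 175.1] [0.3284 0.0947 0.003 ] 0.0081
meet [236.9, 237.2] [281.7, 190.9] [ 0.4621  0.1243 -0.0018] 0.0044
meet [196.3, 262.9] [285.0, 161.6] [0.3825 0.232  0.0116] 0.0105
```

View pics/crop1.png

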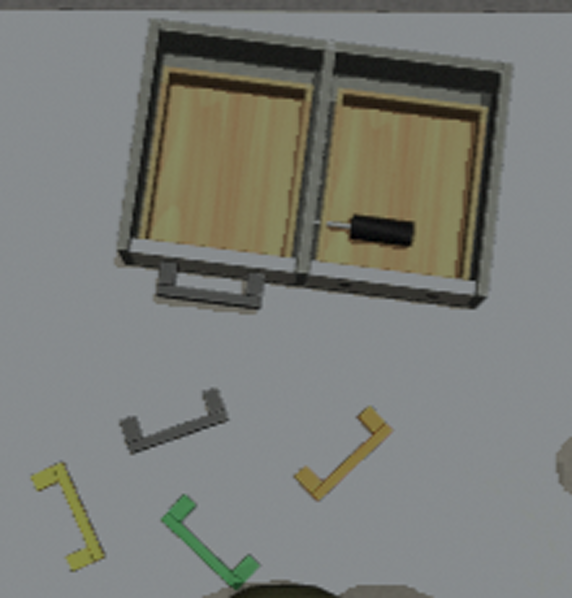

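The crop shows the dark grey handle at (175,425), the only one in dark metal like the fitted handle; the yellow, green and orange ones are decoys. It lies at about (0.461, 0.118), yaw about 18.5°. The unit's yaw is about −6.7°. The bare drawer is the right one. Moving there.

>>> step_arm --fingers '[-1,-1,-1,-1,-1,-1,-1,-1,-1,-1]' --pt "0.31 -0.38 0" --pt "0.31 -0.38 0" --pt "0.31 -0.38 0" --pt "0.31 -0.38 0" --pt "0.31 -0.38 0" --pt "0.31 -0.38 0" --pt "0.31 -0.38 0" --pt "0.31 -0.38 0" --pt "0.31 -0.38 0" --pt "0.31 -0.38 0" --twist '[0,0,0,0,0,0,0,0,0,0]'

```text
time_s: 2.7
position: [0.3412, -0.0927, 0.2316]
tool_rot: [[0.973, 0.229, 0.001], [0.229, -0.973, -0.001], [0.001, 0.001, -1.0]]
ft_force: [0.3, -0.4, 0.2]
grip_width: 0.085
gripper_force: 0.0
```

>>> step_arm --fingers '[-1,-1,-1,-1,-1,-1,-1,-1,-1,-1]' --pt "0.31 -0.38 0" --pt "0.31 -0.38 0" --pt "0.31 -0.38 0" --pt "0 0 0" --pt "0 0 0" --pt "0 0 0" --pt "0 0 0" --pt "0 0 0" --pt "0 0 0" --pt "0 0 0" --twist '[0,0,0,-0.059,-0.059,-0.059,-0.059,-0.059,-0.059,-0.059]'

```text
time_s: 3.95
position: [0.4051, 0.0381, 0.2314]
tool_rot: [[0.035, 0.999, 0.0], [0.999, -0.035, -0.0], [-0.0, 0.0, -1.0]]
ft_force: [0.0, 0.6, -0.2]
grip_width: 0.0856
gripper_force: 0.0
```

>>> step_arm --fingers '[-1,-1,-1]' --pt "0 0 0" --pt "0 0 0" --pt "0 0 0" --twist '[-0.059,-0.059,0]'

```text
time_s: 4.32
position: [0.4051, 0.0381, 0.2314]
tool_rot: [[-0.322, 0.947, 0.0], [0.947, 0.322, -0.0], [-0.0, 0.0, -1.0]]
ft_force: [-0.0, 0.6, -1.6]
grip_width: 0.0853
gripper_force: 0.0
```

```bash
cat > m2.py <<'E'
from h import *
import sys
np.set_printoptions(precision=4,suppress=True)
C=cal("wrist"); im,d=optics.get_image("wrist"); cv2.imwrite(sys.argv[1],im)
print({k:v for k,v in C[4].items() if k!="world_from_camera"}); print(C[3]); 
for q,z in [("handle",.018),("fitted",.055)]:
    for r in models.trace("wrist",q)[:5]:
        m=r["mask"].astype(np.uint8); c=max(cv2.findContours(m,0,1)[0],key=len)
        bx=cv2.boxPoints(cv2.minAreaRect(c)); w=np.array([at_z("wrist",p,z,C)[:2] for p in bx])
        e1,e2=w[1]-w[0],w[2]-w[1]; l=e1 if np.linalg.norm(e1)>np.linalg.norm(e2) else e2
        dd=d[r["mask"]]; 
        print(q,round(r["confidence"],2),r["point"],"ctr",w.mean(0),"sz",np.linalg.norm(e1),np.linalg.norm(e2),"ang",np.degrees(np.arctan2(l[1],l[0])),"col",im[r["mask"]].mean(0).round(),"z",C[3][2,3]-np.median(dd[dd>0]))
for q in ["handle","handle_feet","fitted","drawer_right","drawer_left"]:
    for r in models.landmark_of("wrist",q)[:3]: print(q,r, at_z("wrist",r["point"],{"handle":0,"handle_feet":.009,"fitted":.037}.get(q,.046),C))
E
python3 m2.py pics/w1.png
```

```text
{'vertical_fov': 65.36492205144472, 'cx': 270.33434537760604, 'cy': 209.79652717102124}
[[ 0.947  -0.3102 -0.083   0.3839]
 [ 0.3211  0.9145  0.2463  0.0992]
 [-0.0005 -0.2599  0.9656  0.3748]
 [ 0.      0.      0.      1.    ]]
handle 0.86 [226.7, 118.5] ctr [0.344  0.0817] sz 0.11348762383740751 0.0378004982514752 ang 46.85628589519746 col [26. 65. 20.] z 0.031898727164120066
handle 0.86 [269.0, 2.7] ctr [0.3601 0.2069] sz 0.06738183513950992 0.006844556448404155 ang 18.719515911686788 col [10. 42. 48.] z 0.05174531553730427
handle 0.76 [351.6, 122.0] ctr [0.4759 0.1232] sz 0.11418296207121642 0.040739344201106 ang 109.33336800985549 col [35. 37. 37.] z 0.028676649079174388
handle 0.73 [265.1, 273.3] ctr [ 0.4405 -0.0621] sz 0.03887156779367668 0.11908869352674642 ang -46.46795203737106 col [11. 54. 92.] z -0.01625121618762554
fitted 0.69 [477.6, 202.6] ctr [0.6179 0.0836] sz 0.1148475466280717 0.04950572720013851 ang 83.13355192335585 col [26. 28. 28.] z 0.041512837157101024
fitted 0.38 [511.8, 260.6] ctr [0.6407 0.0575] sz 0.1280736082745403 0.23439072876389416 ang -58.36589749932236 col [41. 56. 63.] z 0.02128349755749165
handle {'point': [259.1, 268.8], 'confidence': 0.76} [ 0.4273 -0.073   0.    ]
handle {'point': [226.6, 113.2], 'confidence': 0.68} [0.3354 0.0922 0.    ]
handle {'point': [343.9, 130.0], 'confidence': 0.64} [0.4641 0.1169 0.    ]
fitted {'point': [469.4, 203.7], 'confidence': 0.97} [0.6112 0.0873 0.037 ]
drawer_left {'point': [495.1, 221.0], 'confidence': 0.65} [0.6395 0.0795 0.046 ]
```

View pics/w1.png

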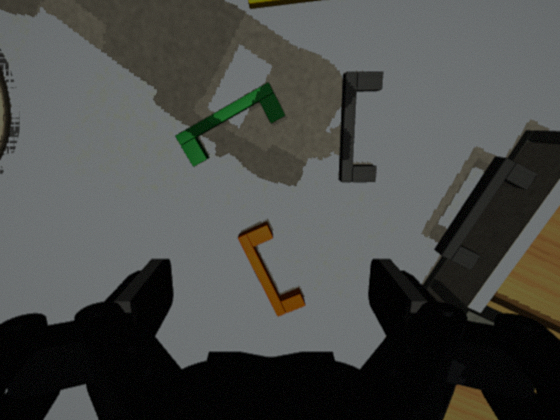

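Wrist view: the dark handle is at (355,125) with its feet pointing away. The estimates agree to within 3 mm: origin about (0.464, 0.1185), yaw about 19°. Going down to it.

>>> step_arm --fingers '[-0.3,-0.3,-0.3,-0.3,-0.3,-0.3,-0.3,-0.3]' --pt "0.286 0.409 0" --pt "0.286 0.409 0" --pt "0 0 0.5" --pt "0 0 0.5" --pt "0 0 0.5" --pt "0 0 0.4" --pt "0 0 0" --pt "0 0 0" --twist '[0,0,0,0,0,0,0,0]' --force 60

```text
time_s: 5.72
position: [0.4649, 0.1187, 0.0426]
tool_rot: [[-0.323, 0.946, 0.002], [0.946, 0.323, 0.0], [-0.001, 0.002, -1.0]]
ft_force: [-0.1, 0.3, -0.2]
grip_width: 0.0556
gripper_force: 0.0
```

```bash
python3 m2.py pics/w2.png | head -9; python3 -c "
from h import *; print(monitor.observe()['position'])"
```

```text
{'vertical_fov': 65.36492205144472, 'cx': 270.33434537760604, 'cy': 209.79652717102124}
[[ 0.9466 -0.3111 -0.0851  0.4434]
 [ 0.3225  0.914   0.2462  0.1797]
 [ 0.0012 -0.2604  0.9655  0.186 ]
 [ 0.      0.      0.      1.    ]]
handle 0.9 [278.5, 231.7] ctr [0.4772 0.1236] sz 0.0375538082503447 0.11512609408160623 ang -68.33174362283846 col [32. 35. 34.] z 0.00923698322942651
handle 0.83 [115.9, 403.9] ctr [ 0.4058 -0.0143] sz 0.049220349537147906 0.015285376007994634 ang 58.647692725802095 col [ 4. 29. 66.] z -0.026822888086529606
handle 0.79 [84.4, 195.6] ctr [0.3585 0.0973] sz 0.08533887100176243 0.037521331887581215 ang 47.06079131953555 col [17. 53. 11.] z 0.013112983872202999
handle 0.62 [84.4, 3.1] ctr [0.3507 0.2026] sz 0.04164087659227399 0.003235563927870527 ang 18.83492291664569 col [ 3. 27. 34.] z 0.02780576722791589
[0.46418136 0.11866972 0.0417822 ]
```

View pics/w2.png

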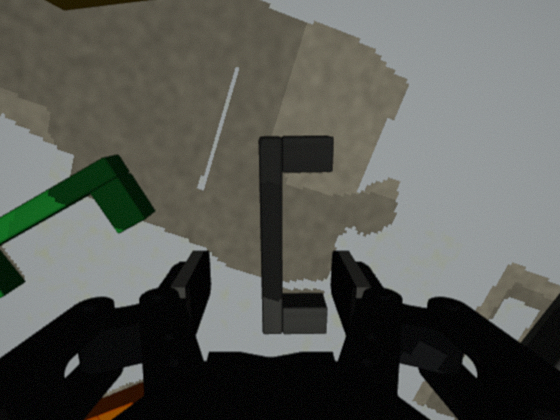

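The wrist view shows the bar (column 271) centred between the fingers, with the feet at (308,153) and (305,312). Measured origin is (0.4649, 0.1194). Descending and gripping.

>>> step_arm --fingers '[-0.3,-0.3,-0.3,1,1,1,1,1,1]' --pt "0 0 0.2" --pt "0 0 0.17" --pt "0 0 0" --pt "0 0 0" --pt "0 0 0" --pt "0 0 0" --pt "0 0 0" --pt "0 0 0" --pt "0 0 0" --twist '[0,0,0,0,0,0,0,0,0]' --force 60

```text
time_s: 7.25
position: [0.4644, 0.1187, 0.0051]
tool_rot: [[-0.323, 0.946, 0.001], [0.946, 0.323, -0.0], [-0.0, 0.001, -1.0]]
ft_force: [0.0, 0.1, 5.0]
grip_width: 0.0103
gripper_force: 59.3
```

>>> step_arm --fingers '[1,1,1,1,1,1,1,1,1,1]' --pt "0 0 -0.2" --pt "0 0 -0.5" --pt "0 0 -0.5" --pt "0 0 0" --pt "0 0 0" --pt "0 0 0" --pt "-0.53 0.217 0" --pt "-0.53 0.217 0" --pt "-0.53 0.217 0" --pt "-0.53 0.217 0" --twist '[0,0,0,0.047,0.048,0.047,0,0,0,0]'

```text
time_s: 8.5
position: [0.5256, -0.1038, 0.1247]
tool_rot: [[0.117, 0.993, 0.0], [0.993, -0.117, -0.0], [0.0, 0.0, -1.0]]
ft_force: [1.1, 0.7, -1.4]
grip_width: 0.01
gripper_force: 58.7
```

>>> step_arm --fingers '[1,1]' --pt "0 0 0" --pt "0 0 0" --twist '[0,0]'

```text
time_s: 8.75
position: [0.5251, -0.1017, 0.1243]
tool_rot: [[0.117, 0.993, -0.001], [0.993, -0.117, 0.001], [0.0, -0.001, -1.0]]
ft_force: [-0.7, -0.4, -1.3]
grip_width: 0.01
gripper_force: 58.7
```

```bash
cat > m3.py <<'E'
from h import *
import sys
np.set_printoptions(precision=4,suppress=True)
s=monitor.observe(); print(s["position"],s["tool_rot"],s["ft_force"])
C=cal("wrist"); im,d=optics.get_image("wrist"); cv2.imwrite(sys.argv[1],im); np.save("w.npy",d); np.save("wT.npy",C[3]); print(C[3])
for q,z in [("drawer_right",.046),("drawer_left",.046),("handle_feet",s["position"][2]+.004),("handle",s["position"][2]-.005),("fitted",.037)]:
    for r in models.landmark_of("wrist",q)[:2]: print("wrist",q,r, at_z("wrist",r["point"],z,C))
optics.get_image("top"); D=cal("top")
for q,z in [("drawer_right",.046),("drawer_left",.046),("fitted",.037)]:
    for r in models.landmark_of("top",q)[:2]: print("top",q,r, at_z("top",r["point"],z,D))
E
python3 m3.py pics/w3.png
```

```text
[ 0.5251 -0.1017  0.1243] [[ 0.117   0.9931 -0.0006]
 [ 0.9931 -0.117   0.0005]
 [ 0.0004 -0.0007 -1.    ]] [-0.6611 -0.4096 -1.2576]
[[ 0.9931  0.1134  0.0313  0.5327]
 [-0.1176  0.959   0.2577 -0.0377]
 [-0.0008 -0.2596  0.9657  0.2677]
 [ 0.      0.      0.      1.    ]]
wrist drawer_right {'point': [406.8, 215.8], 'confidence': 0.85} [ 0.6205 -0.1125  0.046 ]
wrist handle {'point': [154.7, 181.3], 'confidence': 0.67} [ 0.4768 -0.0576  0.1193]
wrist handle {'point': [265.8, 261.8], 'confidence': 0.63} [ 0.5226 -0.1032  0.1193]
top drawer_left {'point': [252.7, 174.5], 'confidence': 0.91} [0.636  0.0769 0.046 ]
top fitted {'point': [252.6, 186.6], 'confidence': 0.57} [0.6026 0.0772 0.037 ]
top fitted {'point': [321.0, 179.5], 'confidence': 0.19} [ 0.6244 -0.1182  0.037 ]
```

View pics/w3.png

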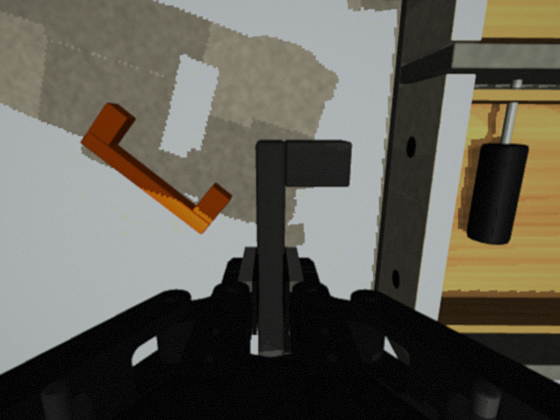

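Wrist view: the holes of the bare drawer are at (411,147) and (396,278). The held handle's bar is at column 271 and its left foot is at (318,163). Refining with blob centroids and triangulation checks.

```bash
cat > m4.py <<'E'
from h import *
import sys
np.set_printoptions(precision=4,suppress=True)
C=list(cal("wrist")); C[3]=np.load("wT.npy")
im=cv2.imread(sys.argv[1]); g=im.max(2)
H=[]
for u,v in eval(sys.argv[2]):
    p=g[v-18:v+19,u-11:u+12]; t=(int(p.min())+int(np.median(p)))/2; m=(p<t).astype(np.uint8)
    n,l,st,ce=cv2.connectedComponentsWithStats(m)
    k=l[18,11]; c=ce[k]+[u-11,v-18]; H.append(c); print("hole",c,st[k],at_z("wrist",c,.046,C))
a,b=[at_z("wrist",c,.046,C) for c in H]
e=a-b; print("sep",np.linalg.norm(e),"unit yaw",np.degrees(np.arctan2(e[1],e[0]))-90,"mid",(a+b)/2)
# handle: dark pixels of foot/bar edges
if len(sys.argv)>3:
    zt=float(sys.argv[3])
    for c in eval(sys.argv[4]): print("pt",c,at_z("wrist",c,zt,C))
E
python3 m4.py pics/w3.png "[(411,147),(396,278)]" 0.1373 "[(257,141),(351,141),(351,186),(287,186),(257,300)]"
python3 -c "
import cv2;im=cv2.imread('pics/w3.png');g=im.max(2)
print(g[160,245:365:1].tolist());print(g[130:200,320].tolist())"
```

```text
hole [410.7007 146.7075] [  6   8  10  21 147] [ 0.6235 -0.0646  0.046 ]
hole [395.3762 278.3465] [  7  10   8  18 101] [ 0.6115 -0.1601  0.046 ]
sep 0.09627440915634668 unit yaw -7.1528758535382195 mid [ 0.6175 -0.1123  0.046 ]
pt (257, 141) [ 0.5266 -0.0442  0.1373]
pt (351, 141) [ 0.563  -0.0485  0.1373]
pt (351, 186) [ 0.562  -0.0664  0.1373]
pt (287, 186) [ 0.5363 -0.0633  0.1373]
pt (257, 300) [ 0.5177 -0.1131  0.1373]
[115, 115, 118, 120, 118, 120, 117, 121, 115, 110, 82, 35, 21, 31, 31, 29, 33, 33, 29, 26, 32, 28, 30, 28, 31, 29, 33, 34, 33, 31, 31, 33, 35, 31, 33, 29, 34, 30, 28, 25, 17, 22, 30, 33, 34, 34, 29, 31, 32, 34, 34, 35, 32, 28, 31, 32, 30, 32, 35, 33, 31, 35, 29, 35, 36, 33, 29, 32, 33, 34, 35, 33, 31, 30, 34, 33, 34, 34, 35, 28, 29, 32, 30, 33, 36, 30, 33, 35, 32, 33, 26, 35, 32, 30, 36, 31, 33, 32, 31, 34, 29, 34, 30, 28, 32, 74, 144, 178, 181, 179, 177, 178, 181, 180, 179, 181, 180, 181, 181, 182]
[179, 179, 181, 180, 180, 179, 184, 183, 180, 133, 63, 20, 25, 32, 32, 32, 35, 35, 35, 35, 31, 31, 30, 33, 30, 28, 35, 32, 30, 37, 33, 32, 33, 34, 34, 31, 35, 29, 38, 35, 32, 33, 30, 31, 32, 30, 31, 35, 32, 33, 32, 36, 28, 31, 26, 29, 75, 152, 182, 184, 178, 181, 182, 180, 179, 179, 178, 179, 182, 180]
```

Holes measured: separation 96.3 mm (expected 96), midpoint (0.6175, −0.1123, 0.046), yaw about −7°. The held handle is aligned sideways to within about 1 mm. Lowering to drawer height while still 60 mm away.

>>> step_arm --fingers '[1,1,1,1,1]' --pt "0 0 0.3" --pt "0 0 0.3" --pt "0 0 0.22" --pt "0 0 0" --pt "0 0 0" --twist '[0.0015,0,0,0,0]'

```text
time_s: 9.88
position: [0.526, -0.1022, 0.0432]
tool_rot: [[0.121, 0.993, 0.001], [0.993, -0.121, -0.001], [-0.0, 0.001, -1.0]]
ft_force: [-0.1, -1.1, -0.2]
grip_width: 0.0099
gripper_force: 58.7
```

```bash
python3 m3.py pics/w4.png
```

```text
[ 0.526  -0.1022  0.0432] [[ 0.1213  0.9926  0.0013]
 [ 0.9926 -0.1213 -0.0005]
 [-0.0004  0.0013 -1.    ]] [-0.0885 -1.0606 -0.1922]
[[ 0.9925  0.118   0.0306  0.5336]
 [-0.1219  0.9583  0.2586 -0.0381]
 [ 0.0012 -0.2604  0.9655  0.1865]
 [ 0.      0.      0.      1.    ]]
wrist drawer_right {'point': [472.3, 262.0], 'confidence': 0.73} [ 0.6193 -0.1121  0.046 ]
wrist handle {'point': [271.2, 259.5], 'confidence': 0.88} [ 0.5263 -0.1028  0.0382]
wrist handle {'point': [101.2, 202.2], 'confidence': 0.77} [ 0.4511 -0.0645  0.0382]
top drawer_right {'point': [319.5, 178.5], 'confidence': 0.85} [ 0.6256 -0.1132  0.046 ]
top drawer_left {'point': [252.5, 173.6], 'confidence': 0.65} [0.6386 0.0775 0.046 ]
top fitted {'point': [249.4, 187.1], 'confidence': 0.54} [0.6011 0.0863 0.037 ]
```

View pics/w4.png

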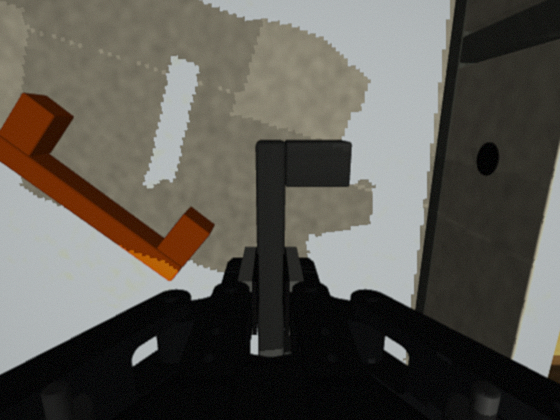

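```bash
python3 - <<'E'
from h import *
np.set_printoptions(precision=4,suppress=True)
B=list(cal("wrist")); B[3]=np.load("wT.npy"); A=B.copy()
A[3]=np.array([[ .9931,.1134,.0313,.5327],[-.1176,.959,.2577,-.0377],[-.0008,-.2596,.9657,.2677],[0,0,0,1]])
g=cv2.imread("pics/w4.png").max(2); p=(g[135:182,465:512]<12).astype(np.uint8)
n,l,st,ce=cv2.connectedComponentsWithStats(p); k=1+st[1:,4].argmax(); c=ce[k]+[465,135]; print(c,st[k])
h,e=meet(ray("",[410.7,146.7],A),ray("",c,B)); print("hole 3D",h,e)
hz=at_z("",c,.046,B); print("hole z46",hz)
T=.0432; f=[at_z("",q,T+.013,B) for q in [(350.3,139.8),(350.3,185.7)]]; f=(f[0]+f[1])/2; print("foot end",f)
xa=np.array([.9926,-.1213]); ya=np.array([.1213,.9926])
for nm,q in (("46",hz),("3d",h)): print(nm,"gap",(q-f)[:2]@xa,"lateral hole-foot",(q-f)[:2]@ya)
E
```

```text
[487.1443 158.6107] [ 12   8  21  32 506]
hole 3D [ 0.6232 -0.0644  0.0469] 0.0001288027948783771
hole z46 [ 0.6238 -0.0645  0.046 ]
foot end [ 0.5634 -0.0578  0.0562]
46 gap 0.06082412111637682 lateral hole-foot 0.0006457664393005403
3d gap 0.06021164639846809 lateral hole-foot 0.0006818488416559399
```

Hole triangulates to z = 0.0469 with a 0.1 mm ray gap. Lateral error is 0.7 mm and the gap to the face is 60 mm. Approaching.

>>> step_arm --fingers '[1,1,1,1,1,1]' --pt "0.007 0.2 0.008" --pt "0 0.2 0" --pt "0 0.1 0" --pt "0 0.04 0" --pt "0 0 0" --pt "0 0 0" --twist '[0,0,0,0,0,0]'

```text
time_s: 11.12
position: [0.5787, -0.1078, 0.0415]
tool_rot: [[0.121, 0.993, -0.001], [0.993, -0.121, 0.0], [0.0, -0.001, -1.0]]
ft_force: [-0.1, 0.1, -1.4]
grip_width: 0.0102
gripper_force: 58.8
```

>>> step_arm --fingers '[1,1,1,1,1]' --pt "0 0.02 0" --pt "0 0.02 0" --pt "0 0.02 0" --pt "0 0 0" --pt "0 0 0" --twist '[0,0,0,0,0]'

```text
time_s: 11.75
position: [0.5851, -0.1086, 0.0415]
tool_rot: [[0.121, 0.993, -0.0], [0.993, -0.121, 0.0], [0.0, -0.0, -1.0]]
ft_force: [0.2, 0.4, -1.4]
grip_width: 0.0103
gripper_force: 58.8
```

>>> step_arm --fingers '[1,1,1,1,1]' --pt "0 0.015 0" --pt "0 0.015 0" --pt "0 0.01 0" --pt "0 0 0" --pt "0 0 0" --twist '[0,0,0,0,0]'

```text
time_s: 12.38
position: [0.5887, -0.1089, 0.0414]
tool_rot: [[0.121, 0.993, -0.001], [0.993, -0.121, 0.0], [0.0, -0.001, -1.0]]
ft_force: [-5.0, 1.6, -0.1]
grip_width: 0.01
gripper_force: 58.9
```

>>> step_arm --fingers '[1,1,1,1,1]' --pt "0 0.01 0" --pt "0 0.01 0" --pt "0 0.01 0" --pt "0 0 0" --pt "0 0 0" --twist '[0,0,0,0,0]'

```text
time_s: 13.0
position: [0.5911, -0.1092, 0.0413]
tool_rot: [[0.121, 0.993, -0.003], [0.993, -0.121, 0.001], [0.0, -0.003, -1.0]]
ft_force: [-8.1, 1.0, 3.3]
grip_width: 0.0103
gripper_force: 59.2
```

```bash
python3 m3.py pics/w5.png; python3 -c "
from h import *
F=[]
for i in range(8):
    optics.get_image('top'); s=monitor.observe(); F.append(s['ft_force'])
print(np.mean(F,0),np.std(F,0),s['wrist_torque'],s['time_s'])"
```

```text
[ 0.5911 -0.1092  0.0413] [[ 0.1212  0.9926 -0.0026]
 [ 0.9926 -0.1212  0.0006]
 [ 0.0003 -0.0026 -1.    ]] [-8.1245  0.9723  3.3475]
[[ 0.9925  0.117   0.0342  0.5993]
 [-0.1219  0.9586  0.2575 -0.0452]
 [-0.0027 -0.2597  0.9657  0.1847]
 [ 0.      0.      0.      1.    ]]
wrist drawer_right {'point': [344.2, 267.7], 'confidence': 0.71} [ 0.6247 -0.1137  0.046 ]
wrist handle_feet {'point': [270.4, 259.9], 'confidence': 0.68} [ 0.5914 -0.1061  0.0453]
wrist handle {'point': [269.5, 264.6], 'confidence': 0.94} [ 0.5902 -0.1124  0.0363]
top drawer_left {'point': [251.2, 173.7], 'confidence': 0.58} [0.6383 0.0812 0.046 ]
top fitted {'point': [250.6, 186.1], 'confidence': 0.74} [0.604 0.083 0.037]
top fitted {'point': [251.2, 174.9], 'confidence': 0.52} [0.6365 0.0816 0.037 ]
[-8.03150802  1.19936541  2.58795075] [0.51325766 0.56391784 0.42980866] [ 0.17268673  1.23125664 -0.09982682] 13.9
```

View pics/w5.png

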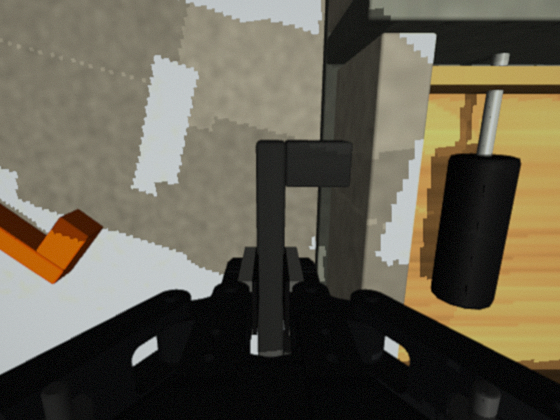

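Wrist view: the foot end at (351,163) lies flat on the front, and the pressing force is about 8 N. Adding the last 1.3 mm.

>>> step_arm --fingers '[1,1,1,1,1,1]' --pt "0 0.007 0" --pt "0 0.007 0" --pt "0 0 0" --pt "0 0 0" --pt "0 0 0" --pt "0 0 0" --twist '[0,0,0,0,0,0]'

```text
time_s: 14.65
position: [0.5921, -0.1093, 0.0413]
tool_rot: [[0.121, 0.993, -0.003], [0.993, -0.121, 0.001], [0.0, -0.003, -1.0]]
ft_force: [-8.4, 1.7, 3.0]
grip_width: 0.0103
gripper_force: 59.4
```

```bash
python3 -c "
from h import *
np.set_printoptions(precision=4,suppress=True)
F=[]
for i in range(10):
    C=cal('wrist'); im,d=optics.get_image('wrist'); s=monitor.observe(); F.append(s['ft_force'])
print(np.mean(F,0),s['position'],s['tool_rot'],s['gripper_force'],s['time_s'])
g=im.max(2); cv2.imwrite('pics/w6.png',im)
print([ (q,at_z('',q,.0543,C)) for q in [(350.3,139.8),(350.3,185.7)]])
print(g[130:200,320].tolist(), g[160,248:262].tolist())
"
```

```text
[-9.7082  1.4074  3.1057] [ 0.5921 -0.1093  0.0414] [[ 0.1212  0.9926 -0.0033]
 [ 0.9926 -0.1212  0.0007]
 [ 0.0003 -0.0034 -1.    ]] 59.35499668121338 15.15
[((350.3, 139.8), array([ 0.6301, -0.0559,  0.0543])), ((350.3, 185.7), array([ 0.629 , -0.074 ,  0.0543]))]
[29, 31, 33, 31, 29, 30, 33, 34, 38, 31, 19, 21, 29, 39, 48, 46, 45, 39, 40, 41, 38, 40, 40, 39, 37, 36, 37, 39, 36, 36, 44, 41, 39, 39, 41, 40, 41, 40, 38, 39, 39, 38, 42, 40, 35, 37, 40, 38, 38, 35, 36, 34, 35, 37, 36, 33, 34, 49, 57, 59, 58, 57, 61, 59, 57, 62, 61, 60, 60, 63] [129, 131, 132, 132, 130, 133, 133, 117, 53, 26, 33, 36, 36, 37]
```

The force is steady at 9.8 N, the handle has not slipped in the grip, and the foot lines up with the hole to within 1 mm. Handing in.

```bash
python3 -c "
from rig import close_job; print(close_job())"
```

```text
the job is handed in; nothing more can be done
None
```

The dark handle is held level over the holes of the bare right drawer, pressed at about 9.8 N, sideways error under 1 mm and height about 1 mm low by my measurements; the job is handed in, still gripped and pressing, but no verdict came back.

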